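# Empty the tilting sample cup and hold the test probe on its bottom

## Robot

A 6-joint arm with a two-finger parallel gripper is mounted at the origin on the work surface. World frame = base frame: x ahead of the robot, y to its left, z up, the work surface at z = 0. Lengths are in mm, angles in degrees, forces in N, time in s.
With the tool pointing down it reaches from about 350 to 850 mm from the base axis. Payload 8.1 kg.
Tool frame: the origin (TCP) lies between the finger pads; the fingertips stand 11 mm ahead of it and the grasp point (between the pads) lies 8 mm behind it; z points along the fingers, y is the line along which they close (so a half turn about z gives the same grasp; the last joint's range is limited). The gripper opens to 85 mm and grips with 20 to 120 N. Pads are 22 mm wide; open, the fingers measure 114 mm over their backs; the gripper's body (76 mm by 85 mm) begins 54 mm behind the grasp point. The pads swing forward as they close: fully open they stand 13 mm farther back than shut.
Start: joints at [-77.888, 7.471, 85.268, -0, 87.261, -4.893], TCP at [175.497, -573.765, 242.292] pointing down, gripper open.
Joint ranges: [-169.43, 169.43], [-51.17, 129.36], [1.28, 143.12], [-76.62, 256.62], [0, 156.53], [-152.29, 152.29]. Speed limits (degrees/s): [136.94, 136.94, 159.86, 180, 180, 180].

## Interface

Orientations are given as [roll, pitch, yaw] about the fixed x, y, z axes, in that order (R = Rz(yaw) Ry(pitch) Rx(roll)).
In Python, from bench import r, snapshot, get_calibration gives the robot as it stands.
- The arm moves only by the tool step_arm, never from a script. Its argument "rows" is a list of rows, each a list of 2 entries, a list of its own where there are three numbers: the shift along the tool's x, y, z in mm, then the turn about the tool's z in degrees. In form: [[[tx, ty, tz], yaw], ...]. A call has 1 to 12 rows; each row is the pose to reach, as a shift and turn from the pose commanded when the call began, along the tool's axes at that moment; what a row does not reach only later rows make up. A row lasts 1/10 s, in which the tool goes at most 50 mm and 8.59 degrees, less where a joint would pass 70% of its speed; a pose out of reach is approached as far as the arm can. A call with a gripper value outside its range is refused whole. "fingers" is the opening, from 0 (shut) to 1 (fully open), set as the call begins (left out, the last holds). The fingers move at their own pace and stop on an object; "squeeze" is the grip in N (left out, the last holds). Time passes only in rows, so rows that repeat a pose let the fingers close. It gives the time, the measured TCP pose, the force, the opening and the grip force at its end, in the units of the state.
- r.sense(): the state, without advancing time (a new reading comes with each control period).
- snapshot(name): name is "scene" or "top" or "wrist"; returns the picture (384x512x3 uint8, blue, green, red); there is no depth.
- get_calibration(name): a dict with "fovy" (degrees; the focal length in pixels is half the picture's height over the tangent of half this angle, whatever the lens; pixels are square), "cx", "cy" (the principal point, pixels), "eye" and "orientation" of the camera in the world. Camera axes: x right, y up, looking along -z (the intrinsics and any distortion apply to the point x, -y, -z); pixel columns grow to the right and rows downward; lengths in mm; the calibration is good to about 2 mm. A picture is of the moment at which its call begins: read the wrist's pose just before it. get_calibration takes no time and is no camera call; for the wrist camera it gives the pose at the moment of the call.
- r.hand_in(): hands the job in; it is judged then, once.
The state is a dict: "time": time; "joint_pos": joint angles; "qd": joint speeds; "joint_efforts": joint torques, N m; "tool_pos": TCP position; "tcp_rot": TCP orientation; "ft_force": force on the tool from outside, world axes, zero at the start; "wrist_torque": the same for the moment, N m; "finger_gap": finger opening in mm; "grip_force": force on a finger pad.
Only numpy, scipy, OpenCV 4.12 (cv2) and the standard library are available. Lean on these libraries where they do the work, as an engineer would, in place of code of your own. Each camera call takes 0.05 s, during which the arm holds its last target. There are 200 camera calls.

## Task

Tip the steel cup on its stand with the side crank until all three white caps have dropped into the tray beneath it, then turn the cup back fully upright against its stop. Then take the square-handled probe out of the rack and hold it upright with its sprung nose on the ring mark on the cup's floor, pressing gently so that the nose is pushed about half way in. Finish while still holding it there, without letting go, and leave the jars, the reader and the tube in the rack alone.

Things in the scene. Friction and masses are not known exactly. Their poses are not given: they have to be found in the camera images.
- stand: Fixed stand: an aluminium catch tray 220 x 150 mm (its x by y), walls 30 mm high, 5 mm thick, floor 5 mm thick, with a 32 mm wide, 135 mm high grey post at the middle of each long side (y = +-72 mm). Origin: centre of the tray's underside; z up, x the way the cup tips, y along the cup's hinge. The crank is on its -y side.
- cup_hinge (a point): The cup's hinge axis (along y, axes as the stand's) at the cup's centre, 120 mm above the table; fixed. The steel cup is round, 66 mm high, 72 mm outer diameter at the base, 100 mm at the rim, walls 4 mm, floor 5 mm; upright, its rim is 146 mm above the table and its inner floor 85 mm.
- cup (a joint): Tilt of the cup, rad: 0 = upright, against a hard stop (the start); grows to 2.5 (stop) as the mouth turns towards the stand's +x and down (a turn about the stand's +y). Friction of 0.15 N m lets it stay where it is left. It must be tipped nearly fully for the caps to slide out.
- cup_pin (a point): Middle of the crank's grip pin: black, round, 10 mm thick, 55 mm long, parallel to the hinge, 55 mm from its axis and 111 mm along -y from cup_hinge. It turns rigidly with the cup: upright, the crank leans 70 degrees from vertical towards the stand's -x; fully tipped, 73 degrees towards +x, passing over the top. The pin can turn between gripping fingers.
- cup_spot (a point): Centre of the thin white ring mark, 14 mm in diameter, on the cup's inner floor, 12 mm from the cup's centre towards the stand's +y. Axes as the cup's (upright: as the stand's).
- cap0: White plastic cap, a disc-like plug 24 mm in diameter, 18 mm high, 12 g, at first standing in the cup. Origin: centre of its underside.
- cap1: Same as cap0.
- cap2: Same as cap0.
- rack: Fixed white rack, 80 x 180 mm foot, top plate 60 x 170 mm with its upper face 110 mm above the table and two 21 mm holes at y = +-45 mm of its frame; the probe hangs in one, the tube in the other. Origin: centre of its underside, z up.
- probe: Loose probe, 0.09 kg, hanging by its collar in one of the rack's holes. Origin: underside of the collar, on the axis; z along the axis, up to the handle. Above it: black collar 34 mm across, 6 mm thick, then a grey square handle 22 x 22 mm (faces along x, y) from z = 6 to 76 mm. Below: steel shaft 16 mm across to z = -75 mm, then the sprung brass nose, 8 mm across, to z = -95 mm.
- probe_grip (a point): Point on the probe's axis in the handle, 45 mm above the probe's origin, 140 mm above the tip of the nose when that is out. Axes as the probe's.
- nose_tip (a point): End of the probe's sprung nose, on its axis.
- nose (a joint): How far the probe's sprung nose is pushed in, m: 0 = out, 0.012 = fully in. It starts to move at about 1 N and stiffens by 0.35 N per mm (3.2 N half way in, at 6 mm).
- tube: Bystander: plain round grey tube, 28 mm head standing 22 mm above the rack, in the other hole. Origin: underside of the head.
- jar_a: Bystander: sample jar with screw lid, 52 mm diameter, 75 mm high. Origin: centre of its underside.
- jar_b: Bystander: like jar_a.
- reader: Bystander: handheld reader standing upright on a foot, 70 x 80 mm foot, 170 mm high. Origin: centre of its underside.
Things that resemble listed ones, but are neither listed nor needed, are in the scene too. What is shaped like the probe but purple is not meant. Leave any yellow look-alike of the rack alone.

How it is judged (in metres and radians):
On the way, in this order (a step that is already met when the one before it is completed fails the run):
1. the cup is tipped well over and all three caps have dropped into the tray (value of joint cup above 1.7 rad and x of cap0 in the frame of stand between -0.11 and 0.11 m and y of cap0 in the frame of stand between -0.075 and 0.075 m and height (world z) of each of cap0, cap1, cap2 below 0.06 m and x of cap1 in the frame of stand between -0.11 and 0.11 m and y of cap1 in the frame of stand between -0.075 and 0.075 m and x of cap2 in the frame of stand between -0.11 and 0.11 m and y of cap2 in the frame of stand between -0.075 and 0.075 m), for 0.2 s.
2. the cup is upright again, at its stop, with the caps left in the tray (value of joint cup below 0.06 rad and x of cap0 in the frame of stand between -0.11 and 0.11 m and y of cap0 in the frame of stand between -0.075 and 0.075 m and height (world z) of each of cap0, cap1, cap2 below 0.06 m and x of cap1 in the frame of stand between -0.11 and 0.11 m and y of cap1 in the frame of stand between -0.075 and 0.075 m and x of cap2 in the frame of stand between -0.11 and 0.11 m and y of cap2 in the frame of stand between -0.075 and 0.075 m), for 0.2 s.
At the end, for the whole second after the job is handed in: All three caps lie in the tray; the cup is upright (within 0.06 rad of its stop); the probe, held by the fingers only, stands upright within 0.12 rad with the nose tip within 7 mm of the centre of the ring mark, the nose pushed in 2.5 to 9.5 mm, pressing on the cup with 0.8 to 8 N, at rest (all of step 2 and horizontal distance between nose_tip and cup_spot below 0.007 m and distance between nose_tip and cup_spot below 0.009 m and angle between probe's own z axis and vertical below 0.12 rad and value of joint nose between 0.0025 and 0.0095 m and contact force between probe and cup between 0.8 and 8 N and contact force between the fingers and probe above 2 N and contact force between probe and rack below 0.1 N and linear speed of probe below 0.02 m/s); the arm keeps its last pose, push and grip.
It fails at once if the jar jar_a is displaced by more than 30 mm (distance of jar_a from where it was at the start of the episode above 0.03 m).
It fails at once if the jar jar_b is displaced by more than 30 mm (distance of jar_b from where it was at the start of the episode above 0.03 m).
It fails at once if the reader is displaced by more than 30 mm (distance of reader from where it was at the start of the episode above 0.03 m).
It fails at once if the tube in the rack is displaced by more than 30 mm (distance of tube from where it was at the start of the episode above 0.03 m).
It fails at once if the probe is pressed on the cup hard (over 15 N) (contact force between probe and cup above 15 N).
It also fails if it takes over 64 s, if anything falls off the work surface, if the arm or the gripper's body presses on something with over 40 N, if the wrist force passes 120 N, or if a joint passes its speed limit or range.

## Working session

There is one attempt and no reset: what is moved stays moved. The work goes in short steps, Python scripts to look and compute and a tool call to move; the robot and the scene stay as the last step left them, time stands still between calls to the robot, and variables do not carry over. Pictures are saved under pics/ and viewed, at most 11 in all, crops included, and the job is handed in when it is done.

Besides the shell and the picture viewer there is one more tool, called as name(argument=value, ...) on one line, values as JSON. step_arm: Moves the arm, as the interface text tells. Its arguments: {"type":"object","properties":{"rows":{"type":"array"},"fingers":{"type":"number"},"squeeze":{"type":"number"}},"required":["rows"]}

```bash
mkdir -p pics
cat > h.py <<'E'
import numpy as np, cv2
from bench import r, snapshot, get_calibration
from scipy.spatial.transform import Rotation as R
E
python3 - <<'E'
from h import *
for n in("scene","top","wrist"):
    c=get_calibration(n); print(n,c); cv2.imwrite(f"pics/{n}0.png",snapshot(n))
s=cv2.imread("pics/scene0.png");t=cv2.imread("pics/top0.png")
print(r.sense())
E
```

```text
scene {'fovy': 46.38722166458244, 'cx': 255.11993161384083, 'cy': 188.76707709728052, 'eye': array([1406.7455758 , -576.72233199,  774.61465702]), 'orientation': array([57.94098716,  0.05927432, 53.20230814])}
top {'fovy': 52.75560191417999, 'cx': 254.91067097608763, 'cy': 193.34494336574622, 'eye': array([ 360.78681725,   11.96399646, 1265.13509333]), 'orientation': array([  9.9666987 ,   0.81875552, -90.80458095])}
wrist {'fovy': 70.66777509590445, 'cx': 249.94312701687946, 'cy': 191.03618065105462, 'eye': array([ 244.06149231, -551.38002091,  372.39114277]), 'orientation': array([-16.45340272,   0.09493377, -73.04568303])}
{'time': 0.15, 'joint_pos': array([-7.78888637e+01,  7.50567076e+00,  8.53148989e+01,  2.98712797e-04,
        8.72613219e+01, -4.89207460e+00]), 'qd': array([ 0.0144924 , -0.11507915, -0.21443156,  0.03649787, -0.0979028 ,
       -0.01351397]), 'joint_efforts': array([ 2.84344649e-03, -5.70062184e+01, -5.01158631e+01, -4.03460774e-05,
        9.63443366e-03,  2.14905657e-05]), 'tool_pos': array([ 175.40315744, -573.36673128,  241.48061693]), 'tcp_rot': array([-1.79918432e+02, -7.28089814e-03,  1.70031913e+01]), 'ft_force': array([ 0.0559339 ,  0.24344765, -0.03900015]), 'wrist_torque': array([-0.01568037,  0.02662108, -0.0090047 ]), 'grip_force': 0.0, 'finger_gap': 85.59224388204466}
```

View pics/scene0.png

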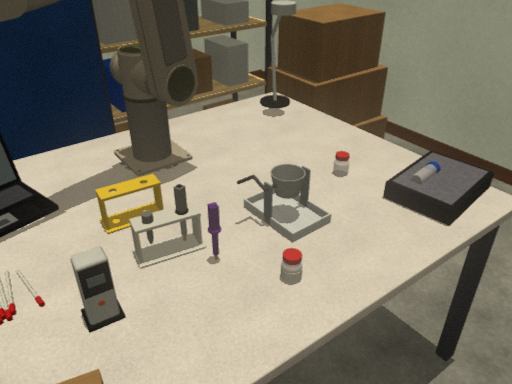

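View pics/top0.png

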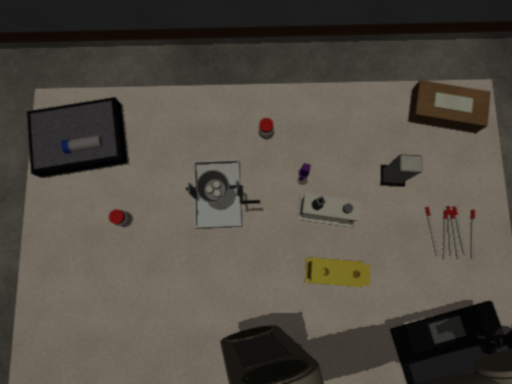

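Scene view: the cup and stand are at about (288,190), with the crank on the robot's right. The white rack holds the dark square handle at (180,198) and the tube at (147,222). Possible confusions: the purple probe (214,230), the tube (147,222), the yellow rack (130,200) and the blue and grey cylinder on the box (428,172). I choose the grey square handle in the white rack: scene (180,198), top (318,203). I'll check that choice in enlarged crops.

Run:
```python
from h import *
t=cv2.imread("pics/top0.png");s=cv2.imread("pics/scene0.png")
a=cv2.resize(t[150:240,180:370],(760,360),interpolation=cv2.INTER_CUBIC)
b=cv2.resize(s[160:260,120:340],(528,240),interpolation=cv2.INTER_CUBIC)
o=np.zeros((600,760,3),np.uint8);o[:360]=cv2.convertScaleAbs(a,alpha=1.5);o[360:,:528]=b
cv2.imwrite("pics/c1.png",o)
```

```text
(no output)
```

View pics/c1.png

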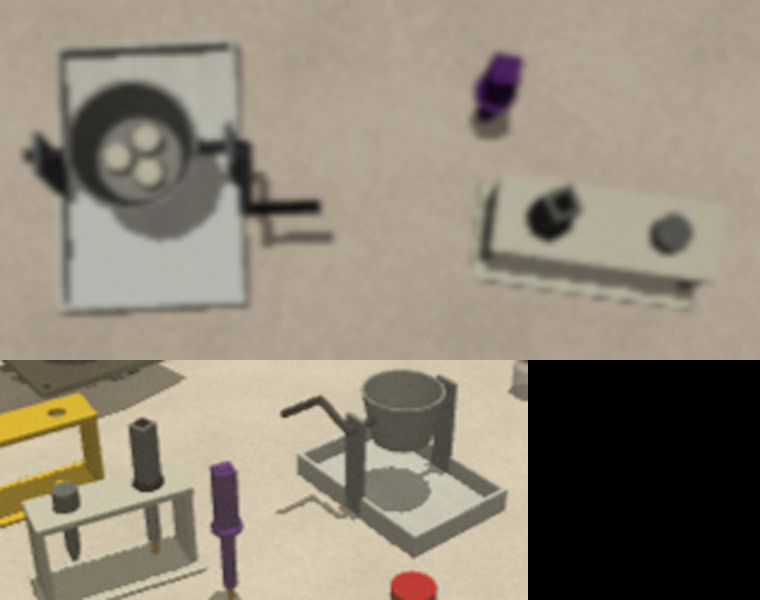

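The crop confirms it: grey square handle, black collar and brass nose in the white rack, with the three caps in the cup and the pin at crop (283,207). Next I work out positions.

```bash
cat >> h.py <<'E'
def cam(n,c=None):
    c=c or get_calibration(n); f=192/np.tan(np.radians(c["fovy"]/2))
    return c,f,R.from_euler("xyz",c["orientation"],degrees=True).as_matrix()
def ray(n,uv,c=None):
    c,f,M=cam(n,c); d=M@np.array([(uv[0]-c["cx"])/f,-(uv[1]-c["cy"])/f,-1]); return np.array(c["eye"]),d/np.linalg.norm(d)
def atz(n,uv,z,c=None):
    e,d=ray(n,uv,c); return e+d*(z-e[2])/d[2]
def tri(rays):
    A=sum(np.eye(3)-np.outer(d,d) for e,d in rays);b=sum((np.eye(3)-np.outer(d,d))@e for e,d in rays)
    p=np.linalg.solve(A,b); return p.round(1),[round(np.linalg.norm(np.cross(p-e,d)),1) for e,d in rays]
def proj(n,p,c=None):
    c,f,M=cam(n,c); q=M.T@(np.array(p)-c["eye"]); return np.array([c["cx"]-f*q[0]/q[2],c["cy"]+f*q[1]/q[2]])
E
python3 - <<'E'
from h import *
T=lambda u,v:(u/4+180-.4,v/4+150-.4); S=lambda u,v:(u/2.4+120-.3,v/2.4+160-.3)
P=[atz("top",T(*q),30) for q in[(60,46),(238,41),(248,306),(62,312)]]
print(np.round(P,0)); c=np.mean(P,0); x=(P[0]-P[3])+(P[1]-P[2]); y=P[0]-P[1]+P[3]-P[2]
print("c",c,"yaw",np.degrees(np.arctan2(x[1],x[0])),np.degrees(np.arctan2(-y[0],y[1])),np.linalg.norm(x)/2,np.linalg.norm(y)/2)
print("pin tip",tri([ray("top",T(320,207)),ray("scene",S(283,54))]),"inner",tri([ray("top",T(247,208)),ray("scene",S(320,40))]))
print("htop",tri([ray("top",T(567,203)),ray("scene",S(144,65))]))
print("collar",tri([ray("top",T(547,221)),ray("scene",S(148,122))]))
print("tube top",tri([ray("top",T(671,229)),ray("scene",S(64,126))]))
# rack top plate corners z=110
print([atz("top",T(*q),110).round(0) for q in[(495,175),(725,205),(712,283),(488,255)]])
for n,q in(("jarA",T(344,-94)),("jarB",(118,217))): print(n,atz("top",q,75))
print("purple",atz("top",T(505,70),160),"reader",atz("top",(405,165),160))
print("post",atz("top",T(238,130),135),atz("top",T(30,155),135))
E
```

```text
[[689. 224.  30.]
 [691.  77.  30.]
 [473.  71.  30.]
 [470. 219.  30.]]
c [580.69267564 147.67620368  30.        ] yaw 1.4290899423742167 0.8037820669830488 218.79512525909752 147.7705141491991
pin tip (array([535.6,  12.8, 137.7]), [np.float64(1.1), np.float64(1.1)]) inner (array([535.5,  66.1, 137.4]), [np.float64(0.6), np.float64(0.6)])
htop (array([ 529.1, -159.9,  184.1]), [np.float64(2.7), np.float64(2.7)])
collar (array([ 526.1, -158.4,  109.5]), [np.float64(0.4), np.float64(0.4)])
tube top (array([ 514.5, -246.3,  134.8]), [np.float64(0.9), np.float64(0.9)])
[array([ 562., -121.,  110.]), array([ 536., -293.,  110.]), array([ 477., -279.,  110.]), array([ 501., -113.,  110.])]
jarA [789.3117264 -11.4535162  75.       ]
jarB [502.65727468 452.04433061  75.        ]
purple [ 630.75292898 -125.20250594  160.        ] reader [ 631.97501735 -414.34638336  160.        ]
post [594.42287573  71.977336   135.        ] [578.05734064 227.07329672 135.        ]
```

step_arm(rows=[[[0,0,-30],0],[[43,-40,-30],-8],[[87,-80,-30],-16],[[131,-120,-30],-24],[[174,-160,-30],-32],[[218,-200,-30],-40],[[261,-240,-30],-48],[[305,-280,-30],-56],[[348,-320,-30],-64],[[392,-360,-30],-72],[[435,-400,-30],-74],[[470,-430,-30],-74]], fingers=1)

```text
time: 1.35
tool_pos: [454.9, -97.7, 272.3]
tcp_rot: [180.0, 0.0, 91.1]
ft_force: [0.8, -1.6, 0.0]
finger_gap: 85.4
grip_force: 0.0
```

step_arm(rows=[[[45,25,0],0],[[90,50,0],0],[[134,79,0],0],[[134,79,0],0],[[134,79,0],0],[[134,79,0],0]])

```text
time: 1.95
tool_pos: [530.5, 35.0, 272.0]
tcp_rot: [-179.9, 0.0, 91.0]
ft_force: [0.3, 0.4, -0.5]
finger_gap: 85.1
grip_force: 0.0
```

Run:
```python
from h import *
c=get_calibration("wrist"); im=snapshot("wrist"); cv2.imwrite("pics/w1.png",im); print(r.sense()["tool_pos"],r.sense()["tcp_rot"],c); np.save("w1.npy",c,allow_pickle=True)
for p in[(535,39.5,138),(535,64,138),(535,12,138),(580.7,159.7,85),(580.7,147.7,146)]: print(p,proj("wrist",p,c).round(0))
cv2.imwrite("pics/w1x.png",cv2.resize(cv2.convertScaleAbs(im,alpha=1.4),(768,576),interpolation=cv2.INTER_CUBIC))
```

```text
[530.51833659  34.52822375 272.17660083] [-1.79973398e+02  2.54446185e-02  9.09418702e+01] {'fovy': 70.66777509590445, 'cx': 249.94312701687946, 'cy': 191.03618065105462, 'eye': array([529.42610798, 107.89724904, 402.98436656]), 'orientation': array([-16.43813133,   0.12353808,   0.94953114])}
(535, 39.5, 138) [255. 182.]
(535, 64, 138) [255. 158.]
(535, 12, 138) [254. 207.]
(580.7, 159.7, 85) [299.  62.]
(580.7, 147.7, 146) [310.  64.]
```

View pics/w1x.png

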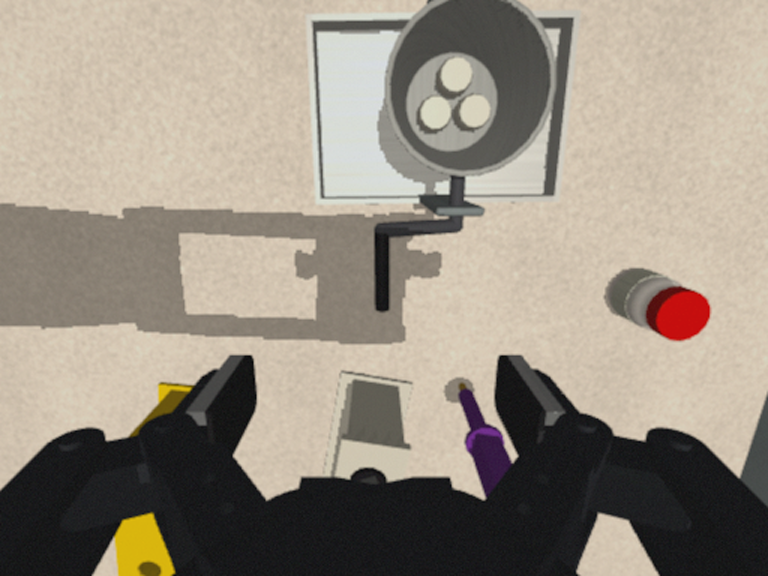

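The wrist view shows the pin at 768-px (382,232)–(382,310), so it is at about (534.5, 39, 138). The cup's rim centre is near px 314, giving a hinge x of about 585. Descending onto the pin now.

step_arm(rows=[[[2,2,40],0],[[4,4,80],0],[[4,4,110],0],[[4,4,130],0],[[4,4,142],0],[[4,4,142],0],[[4,4,142],0]])

```text
time: 2.7
tool_pos: [535.4, 39.0, 131.5]
tcp_rot: [179.9, 0.0, 90.9]
ft_force: [0.6, -0.7, 1.0]
finger_gap: 85.0
grip_force: 0.0
```

step_arm(rows=[[[0,0,0],0],[[0,0,0],0],[[0,0,0],0],[[0,0,0],0],[[0,0,0],0],[[0,0,0],0],[[0,0,0],0],[[0,0,0],0]], fingers=0, squeeze=30)

```text
time: 3.5
tool_pos: [534.7, 39.8, 130.4]
tcp_rot: [-180.0, -0.0, 91.0]
ft_force: [-3.9, -0.1, 5.1]
finger_gap: 8.6
grip_force: 29.3
```

step_arm(rows=[[[0,2.2,-5.3],0],[[0,5.0,-10.3],0],[[0,8.3,-15.1],0],[[0,12.1,-19.4],0],[[0,16.3,-23.3],0],[[0,20.9,-26.8],0],[[0,25.9,-29.7],0],[[0,31.1,-32.2],0],[[0,36.5,-34.1],0],[[0,42.1,-35.4],0],[[0,47.8,-36.1],0],[[0,53.6,-36.2],0]])

```text
time: 4.7
tool_pos: [588.8, 40.9, 167.9]
tcp_rot: [180.0, -0.0, 91.0]
ft_force: [-6.7, 1.4, 10.1]
finger_gap: 8.5
grip_force: 30.3
```

step_arm(rows=[[[0,5.7,0.5],0],[[0,11.4,1.6],0],[[0,16.9,3.3],0],[[0,22.2,5.5],0],[[0,27.2,8.3],0],[[0,31.9,11.6],0],[[0,36.3,15.4],0],[[0,40.2,19.6],0],[[0,43.7,24.2],0],[[0,46.6,29.1],0],[[0,49.1,34.4],0],[[0,50.4,38.0],0]])

```text
time: 5.9
tool_pos: [639.2, 42.2, 129.3]
tcp_rot: [180.0, -0.0, 91.0]
ft_force: [-12.7, 2.8, 19.9]
finger_gap: 8.8
grip_force: 31.6
```

step_arm(rows=[[[0,0,0],0],[[0,0,1],0],[[0,0,1],0],[[0,0,1],0],[[0,0,1],0],[[0,0,1],0],[[0,0,1],0],[[0,0,1],0]])

```text
time: 6.7
tool_pos: [639.2, 42.2, 129.5]
tcp_rot: [180.0, -0.0, 91.0]
ft_force: [-9.8, 2.2, 10.6]
finger_gap: 8.6
grip_force: 30.3
```

Run:
```python
from h import *
c=get_calibration("wrist"); w=snapshot("wrist"); t=snapshot("top"); s=snapshot("scene")
o=np.zeros((600,800,3),np.uint8)
o[:300,:400]=cv2.resize(w,(400,300)); o[:300,400:]=cv2.resize(s[150:260,230:377],(400,300)); o[300:,:400]=cv2.resize(cv2.convertScaleAbs(t[150:240,170:290],alpha=1.5),(400,300))
o[300:,400:]=cv2.resize(w[0:150,200:400],(400,300))
cv2.imwrite("pics/d1.png",o)
```

```text
(no output)
```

View pics/d1.png

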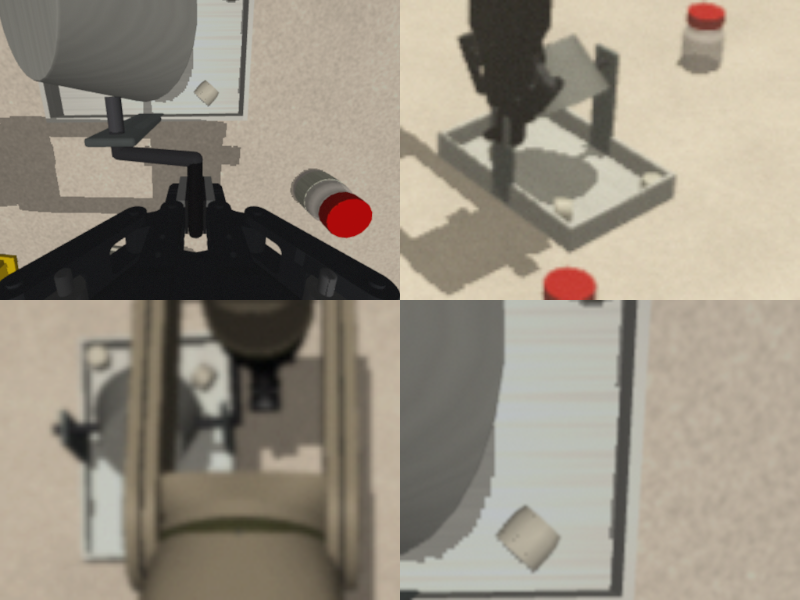

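Two caps are visible in the tray, at top-crop (98,355) and (203,375), and the third is hidden. I'll press to the stop with a small shake, then return and check.

step_arm(rows=[[[0,-1,-4],0],[[0,-2,-7],0],[[0,0,0],0],[[0,0.5,2],0],[[0,-2,-7],0],[[0,0.5,2],0],[[0,0.5,2],0],[[0,0.5,2],0],[[0,0.5,2],0],[[0,0,0],0]])

```text
time: 7.85
tool_pos: [638.9, 41.8, 128.0]
tcp_rot: [180.0, -0.0, 91.0]
ft_force: [0.3, 3.0, -3.6]
finger_gap: 8.8
grip_force: 31.5
```

step_arm(rows=[[[0,-1.3,-3.6],0],[[0,-3.8,-8.9],0],[[0,-6.7,-13.8],0],[[0,-10.2,-18.4],0],[[0,-14.1,-22.6],0],[[0,-18.5,-26.4],0],[[0,-23.2,-29.7],0],[[0,-28.2,-32.5],0],[[0,-33.5,-34.7],0],[[0,-39,-36.4],0],[[0,-44.7,-37.5],0],[[0,-50.4,-38],0]])

```text
time: 9.05
tool_pos: [592.1, 40.4, 169.8]
tcp_rot: [179.4, 0.0, 91.0]
ft_force: [4.4, 1.2, 5.5]
finger_gap: 8.6
grip_force: 30.3
```

step_arm(rows=[[[0,-5.8,0.1],0],[[0,-11.5,0.8],0],[[0,-17.1,2.1],0],[[0,-22.5,4.0],0],[[0,-27.7,6.5],0],[[0,-32.7,9.4],0],[[0,-37.3,12.9],0],[[0,-41.5,16.8],0],[[0,-45.3,21.1],0],[[0,-48.6,25.9],0],[[0,-51.4,30.9],0],[[0,-53.6,36.2],0]])

```text
time: 10.25
tool_pos: [536.2, 38.8, 131.4]
tcp_rot: [179.8, 0.1, 91.0]
ft_force: [-1.5, -0.9, 6.6]
finger_gap: 8.9
grip_force: 34.4
```

step_arm(rows=[[[0,-0.2,0.8],0],[[0,-0.5,1.6],0],[[0,-0.8,2.4],0],[[0,-0.8,2.4],0],[[0,-0.8,2.4],0]])

```text
time: 10.75
tool_pos: [535.2, 38.8, 128.6]
tcp_rot: [179.9, 0.1, 91.0]
ft_force: [-2.1, -0.7, 4.6]
finger_gap: 8.8
grip_force: 34.4
```

Run:
```python
from h import *
c=get_calibration("wrist"); w=snapshot("wrist"); t=snapshot("top"); s=snapshot("scene")
o=np.zeros((600,800,3),np.uint8)
o[:300,:400]=cv2.resize(w,(400,300)); o[:300,400:]=cv2.resize(s[150:260,230:377],(400,300)); o[300:,:400]=cv2.resize(cv2.convertScaleAbs(t[150:240,170:290],alpha=1.5),(400,300))
o[300:,400:]=cv2.resize(w[0:150,200:400],(400,300))
cv2.imwrite("pics/d2.png",o)
```

```text
(no output)
```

View pics/d2.png

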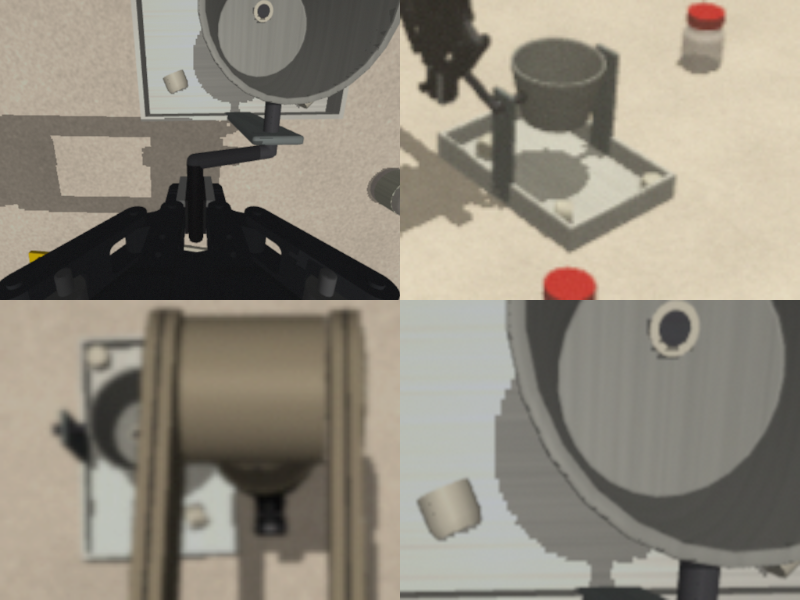

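All three caps are now in the tray and the cup is empty. The ring mark shows at wrist px (337,14.5). Next I push a little more against the stop and locate the ring.

step_arm(rows=[[[0,-0.5,1.5],0],[[0,-1,3],0],[[0,-1.5,4.5],0],[[0,-1.5,4.5],0],[[0,-1.5,4.5],0]])

```text
time: 11.4
tool_pos: [534.9, 38.7, 127.0]
tcp_rot: [179.7, 0.1, 91.0]
ft_force: [-8.3, -0.9, 22.6]
finger_gap: 8.5
grip_force: 36.3
```

Run:
```python
from h import *
c=get_calibration("wrist"); w=snapshot("wrist"); print(r.sense()["tool_pos"],r.sense()["ft_force"]); cv2.imwrite("pics/w3.png",w)
g=w[:40,300:380].astype(int).min(2); print((g>120).sum())
print("spot",atz("wrist",(337,14.5),85,c))
```

```text
[534.89941436  38.7329008  127.01950923] [-9.51070264 -0.76767606 23.4201456 ]
2796
spot [581.52732687 164.18432655  85.        ]
```

step_arm(rows=[[[0,0,0],0],[[0,0,0],0],[[0,0,0],0],[[0,0,0],0],[[0,0,-10],0],[[0,0,-40],0],[[0,0,-80],0],[[0,0,-120],0],[[0,0,-145],0],[[0,0,-145],0],[[0,0,-145],0]], fingers=1)

```text
time: 12.55
tool_pos: [533.0, 39.7, 268.4]
tcp_rot: [179.9, 0.0, 91.0]
ft_force: [0.2, -0.4, 0.1]
finger_gap: 85.6
grip_force: 0.0
```

Run:
```python
from h import *
c=get_calibration("wrist"); w=snapshot("wrist"); print(r.sense()["tool_pos"]); cv2.imwrite("pics/w4.png",w)
from json import dumps
g=w[20:110,240:370].astype(int); b=g.min(2)
# ring: bright small blob on cup floor
m=((b>140)).astype(np.uint8); n,l,st,ce=cv2.connectedComponentsWithStats(m)
for i in range(1,n):
    if st[i,4]>15: print(st[i],ce[i]+[240,20],atz("wrist",ce[i]+[240,20],85,c).round(1))
p=[(255,155),(254.5,207)]
crop=cv2.resize(w[20:220,200:400],(600,600),interpolation=cv2.INTER_CUBIC); cv2.imwrite("pics/w4c.png",cv2.convertScaleAbs(crop,alpha=1.3))
```

```text
[532.31724966  39.71367818 266.95053798]
[   0    5   24   85 1076] [247.02788104  59.61710037] [527.8 165.   85. ]
[113  80   9   3  17] [356.41176471 100.76470588] [648.9 125.6  85. ]
[105  85  16   5  56] [352.80357143 107.57142857] [645.8 118.4  85. ]
```

View pics/w4c.png

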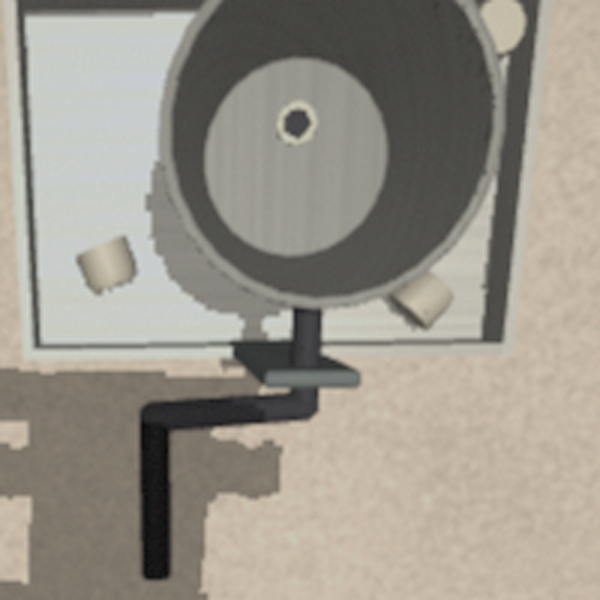

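step_arm(rows=[[[-40,-2,0],4],[[-80,-4,0],8],[[-120,-6,0],9.5],[[-160,-8,0],9.5],[[-195,-10,0],9.5],[[-195,-10,0],9.5],[[-195,-10,0],9.5],[[-195,-10,0],9.5]])

```text
time: 13.4
tool_pos: [525.7, -154.4, 266.3]
tcp_rot: [-179.9, -0.1, 81.5]
ft_force: [0.8, -0.3, 0.0]
finger_gap: 85.4
grip_force: 0.0
```

Run:
```python
from h import *
c=get_calibration("wrist"); w=snapshot("wrist"); print(r.sense()["tool_pos"],r.sense()["tcp_rot"],c["eye"],c["orientation"]); cv2.imwrite("pics/w5.png",w)
for p in[(527,-159,186),(527,-159,116)]: print(proj("wrist",p,c).round(0))
cv2.imwrite("pics/w5c.png",cv2.resize(cv2.convertScaleAbs(w[100:300,120:387],alpha=1.4),(800,600),interpolation=cv2.INTER_CUBIC))
```

```text
[ 525.83534331 -154.21993183  266.60231051] [-1.79920963e+02 -3.87098524e-02  8.15716164e+01] [536.47922557 -82.47590642 397.41137119] [-16.36868821   0.1735713   -8.51645366]
[253. 208.]
[253. 186.]
```

View pics/w5c.png

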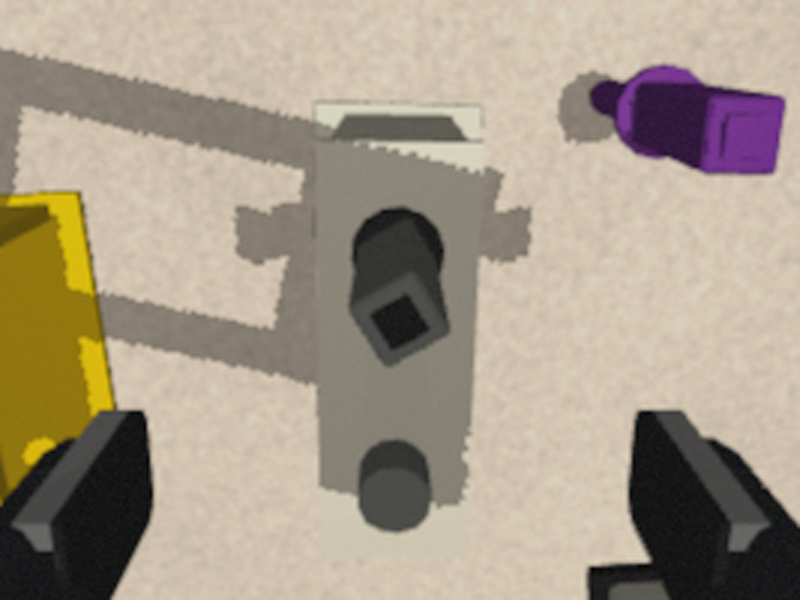

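The ring is at wrist px (299,61) and the cup is upright. The probe handle's top is centred at px (253,206), matching (527,-158), and it is rotated about 30° relative to the tool. Now computing the exact angles and the spot.

Run:
```python
from h import *
c5=get_calibration("wrist"); U=lambda u,v:(u/3+120-.3,v/3+100-.3)
C=np.array([atz("wrist",U(*q),186,c5) for q in[(350,297),(412,272),(450,328),(388,365)]]); print(C.round(1),C.mean(0))
for a,b in((0,1),(3,2),(0,3),(1,2)): d=C[b]-C[a]; print(np.degrees(np.arctan2(d[1],d[0])),np.linalg.norm(d))
print("collar",atz("wrist",U(398,250),116,c5))
# spot from w4 pose: same orientation as w1, shift
c=dict(np.load("w1.npy",allow_pickle=True).item()); c["eye"]=c["eye"]+np.array([532.3-530.5,39.7-34.5,266.95-272.2])
V=lambda u,v:(u/3+200-.3,v/3+20-.3)
print("spot",atz("wrist",V(297,123),85,c),"floor c",atz("wrist",V(296,157),85,c),"pin",atz("wrist",V(155,495),138.5,c),"rim l/r",atz("wrist",V(161,130),146,c),atz("wrist",V(505,130),146,c))
```

```text
[[ 514.9 -148.6  186. ]
 [ 532.7 -144.   186. ]
 [ 540.8 -161.5  186. ]
 [ 522.2 -169.9  186. ]] [ 527.62917064 -156.00812157  186.        ]
14.403782105523648 18.376205497279688
24.297276710060764 20.436906243051755
-71.10135150434188 22.596784298374168
-65.0866006162962 19.340318994049827
collar [ 527.56327827 -155.54973995  116.        ]
spot [581.08364161 164.90516948  85.        ] floor c [581.47268641 153.88629979  85.        ] pin [533.23690338  43.18490169 138.5       ] rim l/r [532.94450338 152.36465757 146.        ] [630.36993836 153.9466345  146.        ]
```

step_arm(rows=[[[-1,1,10],-8],[[-3,2,20],-16],[[-3,2,40],-24],[[-3,2,60],-29],[[-3,2,85],-29],[[-3,2,105],-29],[[-3,2,119],-29],[[-3,2,119],-29],[[-3,2,119],-29]])

```text
time: 14.35
tool_pos: [527.8, -158.3, 148.9]
tcp_rot: [180.0, 0.0, 110.6]
ft_force: [0.6, -0.6, 0.4]
finger_gap: 85.3
grip_force: 0.0
```

step_arm(rows=[[[0,0,0],0],[[0,0,0],0],[[0,0,0],0],[[0,0,0],0],[[0,0,0],0],[[0,0,0],0],[[0,0,0],0]], fingers=0, squeeze=50)

```text
time: 15.05
tool_pos: [527.8, -158.9, 148.9]
tcp_rot: [180.0, 0.0, 110.5]
ft_force: [-0.5, -0.4, 3.7]
finger_gap: 21.3
grip_force: 49.3
```

step_arm(rows=[[[0,0,-10],0],[[0,0,-30],0],[[0,0,-60],0],[[0,0,-95],0],[[0,0,-130],0],[[0,0,-155],0],[[0,0,-165],0],[[0,0,-165],0]])

```text
time: 15.85
tool_pos: [528.2, -158.9, 315.0]
tcp_rot: [179.9, 0.1, 110.5]
ft_force: [0.6, -0.3, -0.8]
finger_gap: 21.3
grip_force: 49.0
```

step_arm(rows=[[[20,12,0],0],[[55,32,0],0],[[90,52,0],0],[[125,72,0],0],[[160,92,0],0],[[195,112,0],0],[[230,132,0],0],[[260,150,0],0],[[283,163,0],0],[[283,163,0],0],[[283,163,0],0],[[283,163,0],0]])

```text
time: 17.05
tool_pos: [580.6, 162.6, 311.9]
tcp_rot: [-179.9, -0.0, 110.5]
ft_force: [-0.7, -0.4, -0.5]
finger_gap: 21.3
grip_force: 49.1
```

Run:
```python
from h import *
c=get_calibration("wrist"); w=snapshot("wrist"); s=snapshot("scene"); q=r.sense(); print(q["tool_pos"],q["tcp_rot"],q["ft_force"],q["finger_gap"]); np.save("w6.npy",c,allow_pickle=True); cv2.imwrite("pics/w6.png",w)
p=q["tool_pos"]
print("tip pred",proj("wrist",p-[0,0,134],c),"spot",proj("wrist",(581,163,85),c), proj("scene",p-[0,0,134]))
o=np.zeros((600,800,3),np.uint8); o[:,:500]=cv2.convertScaleAbs(cv2.resize(w[60:240,180:330],(500,600),interpolation=cv2.INTER_CUBIC),alpha=1.4); o[:,500:]=cv2.resize(s[100:250,240:315],(300,600))
cv2.imwrite("pics/w6c.png",o)
```

```text
[580.9482047  162.32876776 312.79599509] [-1.79943918e+02  3.08728685e-03  1.10428271e+02] [-0.12402957  0.33810786 -1.41331594] 21.340168061439197
tip pred [250.42592525 186.75289641] spot [250.77123569 167.68404444] [290.11876046 159.7375306 ]
```

View pics/w6c.png

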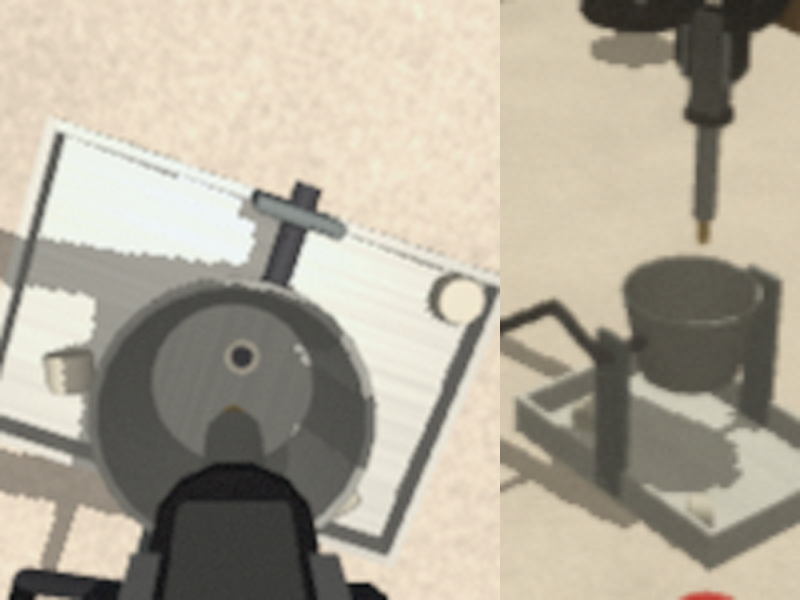

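The ring is at wrist px (252,167) and the brass tip at about (250,185), both as predicted. The correction is about 2 mm. I'll descend partway and look again.

step_arm(rows=[[[1,1,15],0],[[1.6,2,35],0],[[1.6,2,55],0],[[1.6,2,70],0],[[1.6,2,80],0],[[1.6,2,80],0],[[1.6,2,80],0]])

```text
time: 17.85
tool_pos: [582.6, 165.6, 233.8]
tcp_rot: [180.0, 0.0, 110.5]
ft_force: [-0.0, -0.2, -1.6]
finger_gap: 21.3
grip_force: 49.2
```

Run:
```python
from h import *
c=get_calibration("wrist"); w=snapshot("wrist"); q=r.sense(); p=q["tool_pos"]; print(p,q["ft_force"]); cv2.imwrite("pics/w7.png",w)
print("tip pred",proj("wrist",p-[0,0,134],c),"spot",proj("wrist",(582.4,164.8,85),c))
cv2.imwrite("pics/w7c.png",cv2.resize(cv2.convertScaleAbs(w[100:220,200:300],alpha=1.6),(500,600),interpolation=cv2.INTER_CUBIC))
```

```text
[582.96133657 165.71202787 234.49467398] [ 0.16760581  0.07886718 -0.85911413]
tip pred [250.21530845 186.34406012] spot [249.42216713 183.08578339]
```

View pics/w7c.png

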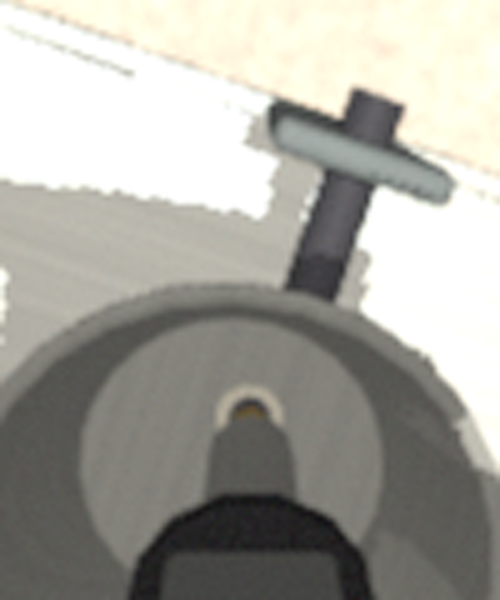

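The ring is centred at px (250,183) and the brass nose sits in it, with about 1 mm of error. I'll descend to near contact and then press gently.

step_arm(rows=[[[-0.3,0,4],0],[[-0.6,0,8],0],[[-0.8,0,12],0],[[-0.8,0,13],0],[[-0.8,0,13],0],[[-0.8,0,13],0],[[-0.8,0,13],0]])

```text
time: 18.6
tool_pos: [582.8, 164.9, 220.6]
tcp_rot: [180.0, 0.0, 110.5]
ft_force: [0.3, 0.4, -1.2]
finger_gap: 21.3
grip_force: 49.2
```

step_arm(rows=[[[0,0,1],0],[[0,0,2],0],[[0,0,3],0],[[0,0,4],0],[[0,0,5],0],[[0,0,5],0],[[0,0,5],0],[[0,0,5],0]])

```text
time: 19.4
tool_pos: [582.8, 164.9, 215.6]
tcp_rot: [180.0, 0.0, 110.5]
ft_force: [-0.1, 0.7, 0.7]
finger_gap: 21.7
grip_force: 49.5
```

Run:
```python
from h import *
L=[]
for i in range(8): snapshot("top"); q=r.sense(); L.append(np.r_[q["tool_pos"],q["ft_force"]])
print(np.mean(L,0).round(2),np.std(L,0).round(2))
```

```text
[5.8281e+02 1.6492e+02 2.1550e+02 4.4000e-01 1.4000e-01 1.3000e+00] [0.01 0.01 0.03 0.64 0.57 0.36]
```

step_arm(rows=[[[0,0,0.8],0],[[0,0,1.6],0],[[0,0,2.5],0],[[0,0,2.5],0],[[0,0,2.5],0],[[0,0,2.5],0],[[0,0,2.5],0]])

```text
time: 20.5
tool_pos: [582.7, 164.9, 213.0]
tcp_rot: [180.0, -0.0, 110.5]
ft_force: [0.5, 1.4, 3.0]
finger_gap: 21.3
grip_force: 49.6
```

Run:
```python
from h import *
L=[]
for i in range(8): w=snapshot("wrist"); q=r.sense(); L.append(np.r_[q["tool_pos"],q["ft_force"]])
print(np.mean(L,0).round(2),np.std(L,0).round(2),q["tcp_rot"],q["finger_gap"])
s=snapshot("scene")
o=np.zeros((600,800,3),np.uint8); o[:,:500]=cv2.convertScaleAbs(cv2.resize(w[100:220,200:300],(500,600),interpolation=cv2.INTER_CUBIC),alpha=1.5); o[:,500:]=cv2.resize(s[100:250,240:315],(300,600))
cv2.imwrite("pics/w8c.png",o)
```

```text
[5.8275e+02 1.6491e+02 2.1295e+02 6.4000e-01 4.0000e-02 2.4500e+00] [0.01 0.01 0.02 0.43 0.42 0.39] [1.79990340e+02 6.90176521e-04 1.10507750e+02] 21.444136984409415
```

View pics/w8c.png

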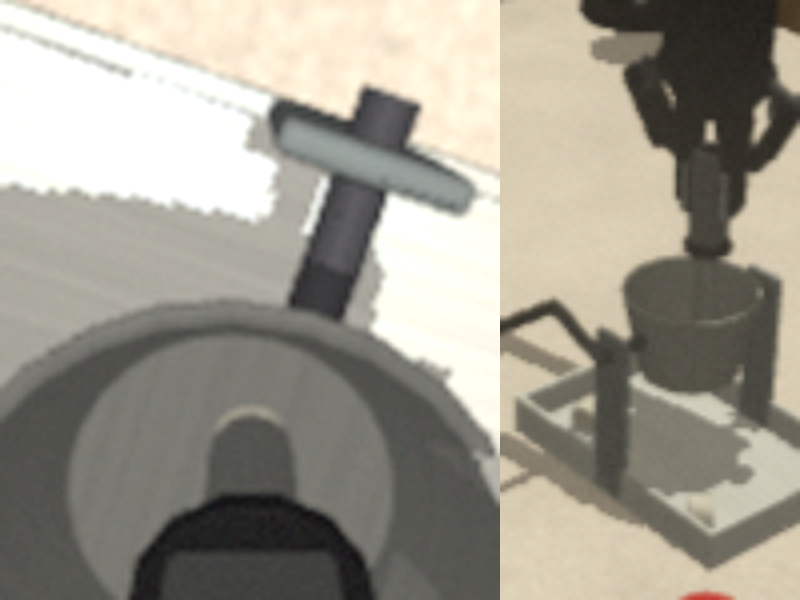

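The ring's edge shows symmetrically around the shaft at px (250,188), the probe is upright, the net push is about 3.4 N, and the cup is upright. Handing in.

```bash
python3 -c "
from bench import r
print(r.hand_in())"
```

```text
the job is handed in; nothing more can be done
None
```

I handed the job in at about 21 s: the three caps are in the tray, the cup is back against its stop, and the arm is holding the probe upright within about 2 mm of the ring mark's centre, pressing with about 3.4 N (nose about 6 mm in); the hand-in gave no verdict.

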